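# Soft-start an adapter on the bench variable transformer

### The arm

A 6-joint arm with a two-finger parallel gripper is mounted at the origin on a cart in front of the work surface, level with it; the furniture and walls round the work are solid. World frame = base frame: x ahead of the robot, y to its left, z up, the work surface at z = 0. Lengths are in m, angles in rad, forces in N, time in s.
With the tool pointing down it reaches from about 0.375 to 0.9 m from the base axis. Payload 3.1 kg.
Tool frame: the origin (TCP) lies between the finger pads; the fingertips stand 17 mm ahead of it and the grasp point (between the pads) lies 2 mm behind it; z points along the fingers, y is the line along which they close (so a half turn about z gives the same grasp; the last joint's range is limited). The gripper opens to 85 mm and grips with 20 to 120 N. Pads are 22 mm wide; open, the fingers measure 114 mm over their backs; the gripper's body (76 mm by 85 mm) begins 54 mm behind the grasp point. The pads swing forward as they close: fully open they stand 13 mm farther back than shut.
Start: joints at [-1.323, 0.527, 1.433, -0, 1.181, -0.178], TCP at [0.259, -0.569, 0.248] pointing down, gripper open.
Joint ranges: [-3.08, 3.08], [-0.75, 2.2], [0.22, 2.44], [-1.43, 4.57], [0, 2.65], [-2.85, 2.85]. Speed limits (rad/s): [2.79, 2.79, 3.14, 3.14, 3.14, 3.14].

### API

Orientations are given as a 3x3 rotation matrix whose columns are the frame's x, y, z axes.
In Python, from workcell import ctrl gives the robot as it stands.
- The arm moves only by the tool inch_along, called after "Call:" as name(argument=value, ...), one argument or row to a line, values as JSON. Schema: {"type":"object","properties":{"steps":{"type":"array","items":{"type":"object","properties":{"tx":{"type":"number"},"ty":{"type":"number"},"tz":{"type":"number"},"twist":{"type":"number"},"jaw":{"type":"number"}},"additionalProperties":false,"required":["jaw"]},"minItems":1,"maxItems":20},"only":{"type":"string"},"quiet":{"type":"boolean"},"lines":{"type":"string"}},"required":["steps"],"additionalProperties":false}. steps is a list of rows, 1 to 20 of them, each an object with the fields tx, ty, tz (the shift in a scale on which 1.0 is 0.8 m), twist (a turn about the tool's z in fractions of the full range, 1 being 2 pi rad), jaw (the finger opening in m); a field left out counts as zero (the opening has to be given); each row is the pose to reach, as a shift and turn from the pose commanded when the call began, along the tool's axes at that moment; what a row does not reach only later rows make up. A row lasts 1/10 s, in which the tool goes at most 0.05 m and 0.15 rad, less where a joint would pass 70% of its speed; a pose out of reach is approached as far as the arm can. The fingers move at their own pace and stop on an object; the grip force is fixed at half the most. Time passes only in rows, so rows that do not move let the fingers close. The tool returns the time, the measured TCP pose, the force, the opening and the grip force at its end. only (a regular expression) keeps the lines of the reply that match it, lines (a string "A,B") keeps lines A to B, and quiet returns only ok. Input that does not fit is refused with a message, and nothing moves.
- ctrl.observe(): the state, without advancing time (a new reading comes with each control period).
- ctrl.read_camera(name): name is "scene" or "top" or "wrist"; returns a dict with "frame" (384x512x3 uint8, red, green, blue), "mtx" (3x3 intrinsics, pixels), "camera_from_world" (4x4, takes a point from world to camera coordinates). Camera axes: x right, y down, z forward; pixel columns grow to the right and rows downward; lengths in m; the calibration is good to about 2 mm. A picture is of the moment at which its call begins. There is no depth.
- ctrl.finish_job(): hands the job in; it is judged then, once.
The state is a dict: "t": time; "joint_positions": joint angles; "qvel": joint speeds; "effort": joint torques, N m; "position": TCP position; "eef_rot": TCP orientation; "contact_force": force on the tool from outside, world axes, zero at the start; "ft_torque": the same for the moment, N m; "width": finger opening in m; "grip_force": force on a finger pad.
Only numpy, scipy, OpenCV 4.12 (cv2) and the standard library are available. Lean on these libraries where they do the work, as an engineer would, in place of code of your own. Each camera call takes 0.05 s, during which the arm holds its last target. There are 200 camera calls.

### The job

Soft-start the power adapter that is plugged into the bench transformer, pushing only with a fingertip or the outside of the fingers: turn the dial anticlockwise right back to its zero stop, press the green switch on, and only then turn the dial up clockwise until its white index line points at the red set marker. Once the power is on, never let the dial run more than one large scale division past the marker. Do not pinch the dial's grip or pick anything up, and leave the red marker and the things lying round the transformer where they are.

Things in the scene. Friction and masses are not known exactly. Their poses are not given: they have to be found in the camera images.
- transformer: Grey steel bench transformer, fixed, 210 mm (x) by 160 mm (y), flat top deck 132 mm above the worktop; origin under its middle, x away from the robot at yaw 0. On the deck lies a black dial plate 138 mm across, 2 mm thick, centre at x = +28 mm. The black adapter under test (58 mm wide, top at z = 97 mm) is plugged into its front, reaching to x = -174 mm.
- dial (a joint): Dial angle, rad: 0 = hard stop at the scale's zero (near left), grows clockwise from above to the stop at 5.236 (300 degrees, near right). At value q the index line points 2.618 - q rad anticlockwise from the transformer's x axis. White scale: small divisions 6 degrees, large ones (longer lines) 30 degrees. Friction of 0.07 N m holds it where it is left; it does not coast.
- dial_center (a point): On the dial's axis at the top of its grip, 166 mm above the worktop; point x runs along the grip towards the index line. Black knob: round skirt 88 mm across, its top 26 mm below this point; on it an upright bar grip across the axis, 80 mm long, 16 mm thick, 26 mm high, with a 28 mm round hub amid. To turn it, push a side face of the bar 30 mm from the axis with the fingertips 15 mm deep.
- index_tip (a point): Where the index line of the dial points: 60 mm from the dial's axis on the line of the bar, 2 mm above the dial plate (the white line itself runs along the top of the bar and down its end to 49 mm from the axis). Turns with the dial.
- set_marker (a joint): Angle of the red set marker on the rim of the dial plate, rad, on the same scale as dial: the dial points at the marker when the two values are equal. A stiff clip; not to be moved.
- marker_tip (a point): Tip of the red set marker: 60 mm from the dial's axis, 2 mm above the dial plate. The clip is 11 mm wide, reaches from 58 to 73 mm from the axis and stands 5 mm above the plate.
- switch (a joint): Angle of the green rocker switch, rad: 0 = off, its end with the white dash (right-hand end, -y of the transformer) raised; 0.36 = on, that end fully down. It stays where it is left; about 3 N pressed on the end turns it.
- switch_on_end (a point): Top face of the rocker's right-hand half (with the white dash), 17 mm from its pivot, about 147 mm above the worktop when off and 6 mm lower when on: press straight down here. The rocker is 24 mm by 44 mm, long along the transformer's y, pivot at its x = -74, y = -28 mm. To its left stand a pilot lamp and a fuse cap, up to 10 mm high.
- adapter_waiting: Second black mains adapter, loose on the worktop to the right of the transformer, 58 x 89 x 70 mm, origin under its middle; to be left alone.
- charger: Small black plug-in charger block, 40 x 64 x 24 mm, loose on the worktop at the right, origin under its middle; to be left alone.
- marker_pen: White marker pen with a black cap, 135 mm long, 16 mm thick, loose on the worktop in front at the right, origin under its middle, lying along its y; to be left alone.
- screwdriver: Red-handled screwdriver, 146 mm long, 16 mm thick, loose on the worktop behind the transformer, origin under its middle, lying along its x; to be left alone.

How it is judged:
By the outcome, as a careful person would: the job done as asked, in the order asked, and still so for the second after the job is handed in, with the robot touching nothing.
It also fails if it takes over 61 s, if anything falls off the work surface, if the arm or the gripper's body presses on something with over 40 N, if the wrist force passes 120 N, or if a joint passes its speed limit or range.

## Working session

There is one attempt and no reset: what is moved stays moved. The work goes in short steps, Python scripts to look and compute and a tool call to move; the robot and the scene stay as the last step left them, time stands still between calls to the robot, and variables do not carry over. Pictures are saved under pics/ and viewed, at most 10 in all, crops included, and the job is handed in when it is done.

```bash
ls; mkdir -p pics
```

Run:
```python
from workcell import ctrl
import cv2,numpy as np
for n in("top","scene"):
    r=ctrl.read_camera(n); np.savez(f"pics/{n}0.npz",**r)
    cv2.imwrite(f"pics/{n}0.png",cv2.resize(r["frame"][:,:,::-1],(800,600),interpolation=cv2.INTER_CUBIC))
    print(n,r["mtx"].round(1).tolist(),r["camera_from_world"].round(4).tolist())
o=ctrl.observe();print(o["t"],o["position"],o["eef_rot"],o["width"])
```

```text
pics
workcell.py
top [[356.3, 0.0, 252.0], [0.0, 356.3, 192.4], [0.0, 0.0, 1.0]] [[0.0185, -0.9998, -0.0023, -0.3653], [-0.9949, -0.0182, -0.0989, 0.4967], [0.0989, 0.0042, -0.9951, 0.9129], [0.0, 0.0, 0.0, 1.0]]
scene [[449.8, 0.0, 265.3], [0.0, 449.8, 187.8], [0.0, 0.0, 1.0]] [[0.7109, -0.7029, -0.0244, -0.5958], [-0.3762, -0.3508, -0.8576, 0.1623], [0.5942, 0.6188, -0.5138, 0.9923], [0.0, 0.0, 0.0, 1.0]]
0.1 [ 0.25859421 -0.5683167   0.24743143] [[ 9.10310133e-01  4.13926611e-01 -4.72937378e-04]
 [ 4.13926719e-01 -9.10308175e-01  1.92282282e-03]
 [ 3.65388770e-04 -1.94612651e-03 -9.99998040e-01]] 0.08549867597726306
```

View pics/top0.png

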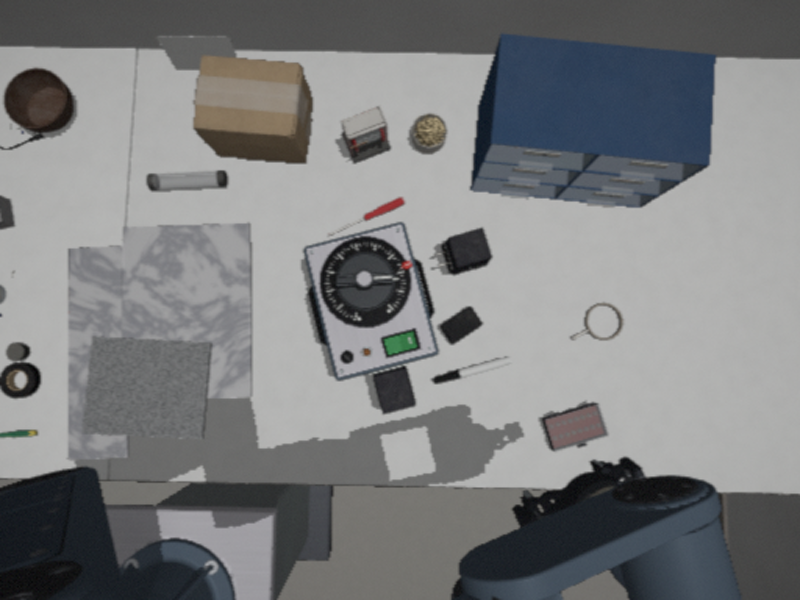

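View pics/scene0.png

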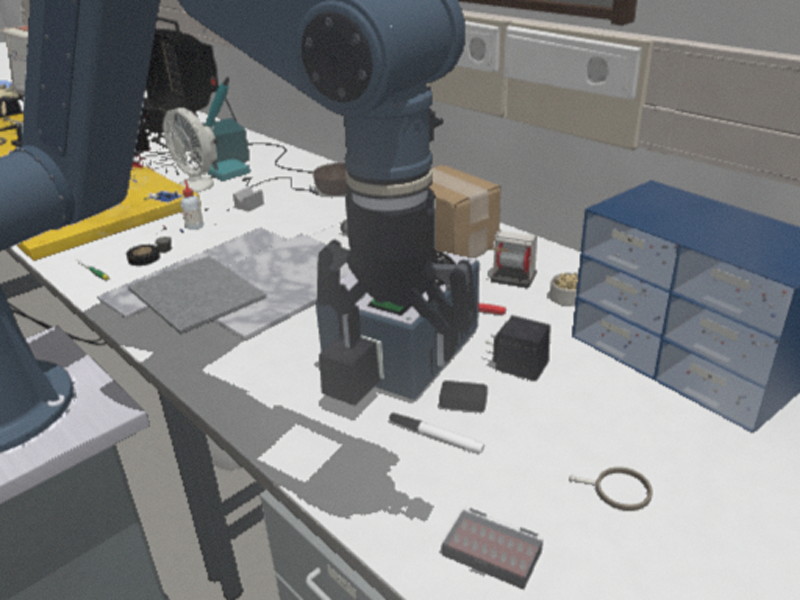

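The top view shows the dial hub at (364,279), the index pointing right to (397,279), the red marker at (406,266) and the green switch at (401,343). The deck corners are about (304,247), (404,222), (438,353) and (338,379). The arm hides most of this in the scene view.

Create h.py:
```python
import numpy as np,cv2
from workcell import ctrl
def plane(r,px,z):
    T=np.array(r["camera_from_world"]);R,t=T[:3,:3],T[:3,3]
    d=R.T@np.linalg.solve(r["mtx"],[px[0],px[1],1]);c=-R.T@t
    return c+d*(z-c[2])/d[2]
def proj(r,p):
    T=np.array(r["camera_from_world"]);q=r["mtx"]@(T[:3,:3]@np.asarray(p)+T[:3,3]);return q[:2]/q[2]
def tf(yaw,c): # transformer -> world
    R=np.array([[np.cos(yaw),-np.sin(yaw)],[np.sin(yaw),np.cos(yaw)]])
    return lambda x,y,z:np.r_[R@[x,y]+c,z]
```

Run:
```python
from h import *
r=dict(np.load("pics/top0.npz"))
k=512/800
P=np.array([plane(r,np.array(p)*k,.132) for p in[(304,247),(404,222),(438,353),(338,379)]])
c=P.mean(0);v=(P[0]+P[1]-P[2]-P[3])[:2];w=(P[0]+P[3]-P[1]-P[2])[:2]
print(c,np.linalg.norm(v)/2,np.linalg.norm(w)/2,np.arctan2(v[1],v[0]),np.arctan2(w[1],w[0])-np.pi/2)
yaw=np.arctan2(v[1],v[0])
for n,p,z in[("hub",(364,279),.166),("idx",(397,279),.160),("mark",(406,266),.137),("sw",(401,343),.145)]:
    q=plane(r,np.array(p)*k,z);d=q[:2]-c[:2];print(n,q,np.linalg.norm(d),d@[np.cos(yaw),np.sin(yaw)],d@[-np.sin(yaw),np.cos(yaw)])
w=ctrl.read_camera("wrist");o=ctrl.observe()
T=np.array(w["camera_from_world"]);R=o["eef_rot"]
print("cam in tool",R.T@(-T[:3,:3].T@T[:3,3]-o["position"]),"axes",(R.T@T[:3,:3].T).round(3),w["mtx"].round(1))
d=c[:2]+.028*np.r_[np.cos(yaw),np.sin(yaw)]-o["position"][:2]
print("tool shift to dial",R.T@np.r_[d,.32-o["position"][2]], np.arctan2(R[1,0],R[0,0]))
```

```text
[ 0.49383077 -0.32245006  0.132     ] 0.2034173912638292 0.15357719043120724 0.2741296806091834 0.2693531187028657
hub [ 0.51966668 -0.31344208  0.166     ] 0.027361242167427448 0.027309763619657496 0.0016776125843119324
idx [ 0.52136042 -0.36072815  0.16      ] 0.0471496971502743 0.016139491981830387 -0.04430136273221193
mark [ 0.54432024 -0.37379554  0.137     ] 0.07201072530329866 0.03470455635807755 -0.06309626238293484
sw [ 0.42967798 -0.36824262  0.145     ] 0.07881966707558356 -0.07415387234141796 -0.026715971527880498
cam in tool [ 0.08435796  0.00021197 -0.1262745 ] axes [[ 0.001 -0.945 -0.327]
 [ 1.     0.001  0.   ]
 [-0.    -0.327  0.945]] [[313.5   0.  255.3]
 [  0.  313.5 188.7]
 [  0.    0.    1. ]]
tool shift to dial [ 0.34363664 -0.12240137 -0.07216553] 0.4267726974473037
```

Careful with the scale: shifts go in shares of 0.8 m and turns go in shares of 2 pi rad. That gives: 0.344 m / 0.8 = 0.43, 0.31 m / 0.8 = 0.3875, 1.97 rad / 6.2832 = 0.3135.

Call:
inch_along(
  steps=[
    {"tx": 0.05,"ty": -0.0188,"tz": -0.0438,"twist": 0.0239,"jaw": 0},
    {"tx": 0.1,"ty": -0.0375,"tz": -0.0438,"twist": 0.0477,"jaw": 0},
    {"tx": 0.15,"ty": -0.0563,"tz": -0.0438,"twist": 0.0716,"jaw": 0},
    {"tx": 0.2,"ty": -0.075,"tz": -0.0438,"twist": 0.0955,"jaw": 0},
    {"tx": 0.25,"ty": -0.0938,"tz": -0.0438,"twist": 0.1194,"jaw": 0},
    {"tx": 0.3,"ty": -0.1125,"tz": -0.0438,"twist": 0.1432,"jaw": 0},
    {"tx": 0.35,"ty": -0.125,"tz": -0.0438,"twist": 0.1671,"jaw": 0},
    {"tx": 0.3875,"ty": -0.1375,"tz": -0.0438,"twist": 0.191,"jaw": 0},
    {"tx": 0.43,"ty": -0.1525,"tz": -0.0438,"twist": 0.2149,"jaw": 0},
    {"tx": 0.43,"ty": -0.1525,"tz": -0.0438,"twist": 0.2387,"jaw": 0},
    {"tx": 0.43,"ty": -0.1525,"tz": -0.0438,"twist": 0.2626,"jaw": 0},
    {"tx": 0.43,"ty": -0.1525,"tz": -0.0438,"twist": 0.2865,"jaw": 0},
    {"tx": 0.43,"ty": -0.1525,"tz": -0.0438,"twist": 0.3135,"jaw": 0},
    {"tx": 0.43,"ty": -0.1525,"tz": -0.0438,"twist": 0.3135,"jaw": 0},
    {"tx": 0.43,"ty": -0.1525,"tz": -0.0438,"twist": 0.3135,"jaw": 0},
    {"tx": 0.43,"ty": -0.1525,"tz": -0.0438,"twist": 0.3135,"jaw": 0},
  ],
)

```text
t: 1.75
position: [0.5213, -0.3154, 0.2832]
eef_rot: [[0.03, -1.0, -0.0], [-1.0, -0.03, 0.0], [-0.0, 0.0, -1.0]]
contact_force: [-0.7, -0.1, -0.7]
width: 0.0001
grip_force: 0.0
```

Run:
```python
from h import *
r=ctrl.read_camera("wrist"); np.savez("pics/w1.npz",**r)
cv2.imwrite("pics/w1.png",cv2.resize(r["frame"][:,:,::-1],(800,600),interpolation=cv2.INTER_CUBIC))
o=ctrl.observe();print(o["position"],o["eef_rot"].round(3),o["joint_positions"].round(3),o["width"])
```

```text
[ 0.52128154 -0.31544326  0.28320302] [[ 0.029 -1.    -0.   ]
 [-1.    -0.029  0.   ]
 [-0.     0.    -1.   ]] [-0.727  0.47   1.433  0.     1.239  2.385] 0.0004488894080736978
```

View pics/w1.png

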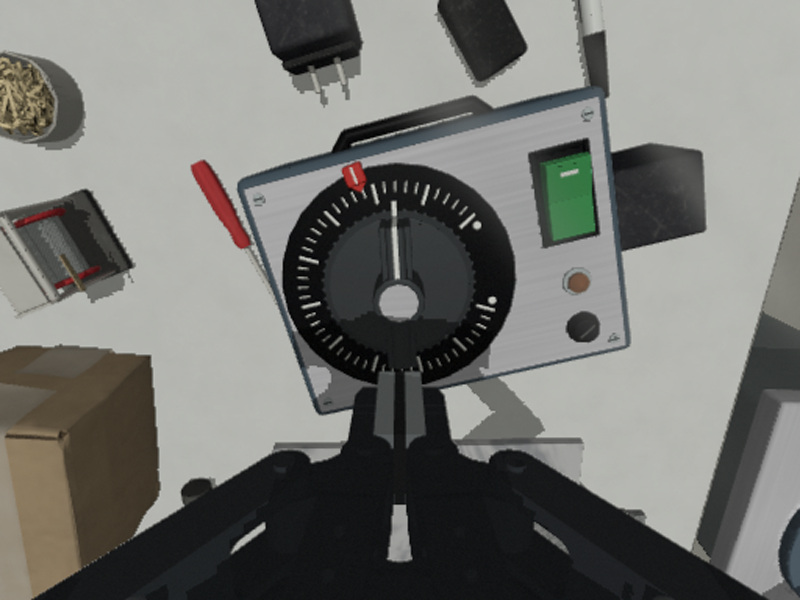

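The wrist view shows the hub at (399,300), the index line running to (394,202), the marker tip near (358,192), and the zero dot at (491,300). The switch dash is at (568,174). The index is past the marker.

Run:
```python
from h import *
from scipy.optimize import least_squares
k=.64
t=dict(np.load("pics/top0.npz"));w=dict(np.load("pics/w1.npz"))
C=[(.105,.08),(.105,-.08),(-.105,-.08),(-.105,.08)]
obs=[(t,p,(*c,.132)) for p,c in zip([(304,247),(404,222),(438,353),(338,379)],C)]
obs+=[(w,p,(*c,.132)) for p,c in zip([(318,412),(239,182),(603,89),(630,347)],C)]
obs+=[(t,(364,279),(.028,0,.166)),(w,(399,300),(.028,0,.166)),(w,(399,275),(.028,0,.134)) ][:2]
f=lambda v:np.concatenate([proj(o,tf(v[2],v[:2])(*q))-np.array(p)*k for o,p,q in obs])
s=least_squares(f,[.494,-.322,.272],loss="soft_l1");print(s.x,s.fun.reshape(-1,2).round(1).tolist())
F=tf(s.x[2],s.x[:2]);c=F(.028,0,.166);yaw=s.x[2];print("centre",c)
def q(r,p,z):
    d=plane(r,np.array(p)*k,z)[:2]-c[:2];return np.linalg.norm(d).round(4),(2.618-((np.arctan2(d[1],d[0])-yaw+np.pi)%(2*np.pi)-np.pi)).round(3)
print("mark w",q(w,(358,192),.136),"t",q(t,(406,266),.137));print("idx w",q(w,(394,202),.166))
print("zero dot",q(w,(491,300),.134),"end dot",q(w,(476,225),.134))
# triangulate the hub and switch
def tri(pt,pw):
    P=[r["mtx"]@np.array(r["camera_from_world"])[:3] for r in(t,w)]
    X=cv2.triangulatePoints(*P,np.array(pt,float).reshape(2,1)*k,np.array(pw,float).reshape(2,1)*k);return (X[:3]/X[3]).ravel()
print("hub",tri((364,279),(399,300)),"switch mid",tri((401,343),(569,196)))
print("dash",plane(w,np.array((568,174))*k,.147),"on_end",F(-.074,-.045,.147))
```

Run:
```python
import cv2,numpy as np
r=np.load("pics/w1.npz")["frame"][:,:,::-1]
cv2.imwrite("pics/w1c.png",cv2.resize(r[95:265,170:340],(600,600),interpolation=cv2.INTER_CUBIC))
```

```text
[ 0.49425661 -0.32059609  0.28330767] [[-2.4, -0.7], [-0.7, -2.2], [1.6, 0.2], [-1.6, 1.9], [-1.1, 5.8], [-6.6, -0.7], [3.4, -7.3], [5.0, 1.0], [-0.3, -0.7], [0.0, 0.2]]
centre [ 0.52114042 -0.31276916  0.166     ]
mark w (np.float64(0.0573), np.float64(4.036)) t (np.float64(0.0653), np.float64(4.109))
idx w (np.float64(0.0517), np.float64(4.394))
zero dot (np.float64(0.0561), np.float64(-0.068)) end dot (np.float64(0.0553), np.float64(5.352))
hub [ 0.52038699 -0.31309607  0.1651946 ] switch mid [ 0.43007159 -0.36750967  0.14031477]
dash [ 0.43481384 -0.37871773  0.147     ] on_end [ 0.43578552 -0.38448765  0.147     ]
```

View pics/w1c.png

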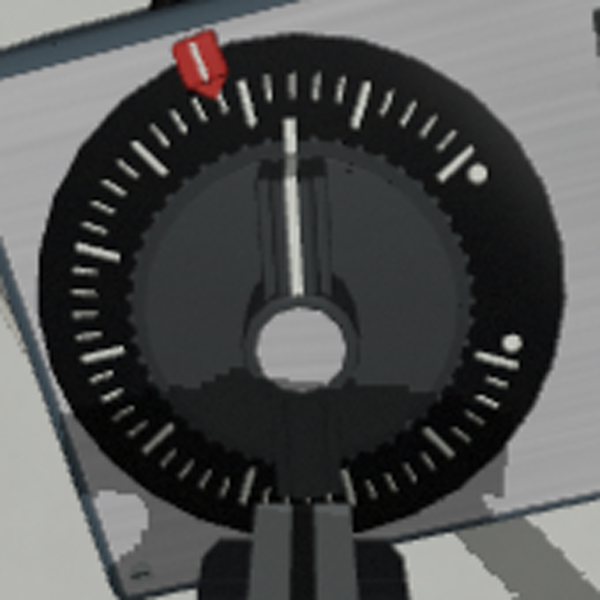

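Converted, 0.115 m / 0.8 = 0.1438, 0.028 m / 0.8 = 0.035, -0.05 rad / 6.2832 = -0.008.

Call:
inch_along(
  steps=[
    {"tx": 0.035,"ty": 0.0413,"twist": -0.008,"jaw": 0},
    {"tx": 0.035,"ty": 0.0413,"tz": 0.05,"twist": -0.008,"jaw": 0},
    {"tx": 0.035,"ty": 0.0413,"tz": 0.1,"twist": -0.008,"jaw": 0},
    {"tx": 0.035,"ty": 0.0413,"tz": 0.1438,"twist": -0.008,"jaw": 0},
    {"tx": 0.035,"ty": 0.0413,"tz": 0.1438,"twist": -0.008,"jaw": 0},
    {"tx": 0.035,"ty": 0.0413,"tz": 0.1438,"twist": -0.008,"jaw": 0},
  ],
)

```text
t: 2.4
position: [0.4893, -0.3445, 0.1684]
eef_rot: [[0.078, -0.997, -0.0], [-0.997, -0.078, 0.0], [-0.001, 0.0, -1.0]]
contact_force: [0.8, -0.1, 0.1]
width: -0.0005
grip_force: 0.0
```

Run:
```python
from h import *
r=ctrl.read_camera("wrist"); np.savez("pics/w2.npz",**r)
cv2.imwrite("pics/w2.png",cv2.resize(r["frame"][:,:,::-1],(800,600),interpolation=cv2.INTER_CUBIC))
o=ctrl.observe();print(o["position"],o["eef_rot"].round(3),o["contact_force"])
```

```text
[ 0.4900705  -0.34520533  0.16973588] [[ 0.078 -0.997  0.002]
 [-0.997 -0.078 -0.002]
 [ 0.002 -0.002 -1.   ]] [ 0.02556927 -0.20342358  0.75558136]
```

View pics/w2.png

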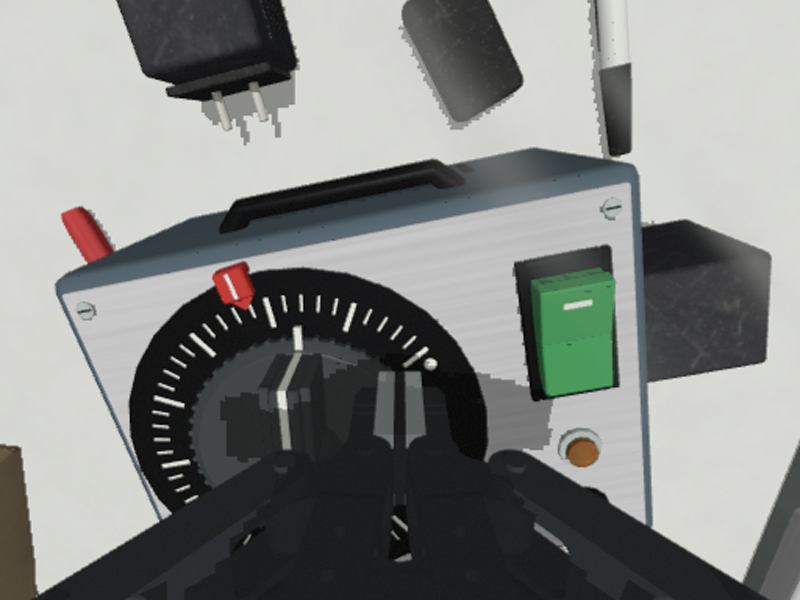

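The view shows the shut tips at (400,400), clear on the right of the bar near (300,400). I'll approach, then sweep anticlockwise in arcs, turning the tool with the bar.

Converted, -0.0175 m / 0.8 = -0.0219, -0.012 m / 0.8 = -0.015.

Call:
inch_along(
  steps=[
    {"ty": -0.0075,"jaw": 0},
    {"ty": -0.015,"jaw": 0},
    {"ty": -0.0219,"jaw": 0},
    {"ty": -0.0219,"jaw": 0},
  ],
)

```text
t: 2.85
position: [0.5077, -0.3442, 0.1699]
eef_rot: [[0.079, -0.997, 0.002], [-0.997, -0.079, -0.004], [0.004, -0.001, -1.0]]
contact_force: [-2.1, -1.7, 2.1]
width: -0.0001
grip_force: 1.6
```

Call:
inch_along(
  steps=[
    {"tx": 0.0025,"ty": -0.0059,"twist": -0.0239,"jaw": 0},
    {"tx": 0.004,"ty": -0.012,"twist": -0.0477,"jaw": 0},
    {"tx": 0.0048,"ty": -0.0183,"twist": -0.0716,"jaw": 0},
    {"tx": 0.0044,"ty": -0.0245,"twist": -0.0955,"jaw": 0},
    {"tx": 0.0031,"ty": -0.0308,"twist": -0.1194,"jaw": 0},
    {"tx": 0.001,"ty": -0.0368,"twist": -0.1432,"jaw": 0},
    {"tx": -0.002,"ty": -0.0423,"twist": -0.1671,"jaw": 0},
    {"tx": -0.0059,"ty": -0.0473,"twist": -0.191,"jaw": 0},
    {"tx": -0.0104,"ty": -0.0518,"twist": -0.2149,"jaw": 0},
    {"tx": -0.0155,"ty": -0.0554,"twist": -0.2387,"jaw": 0},
    {"tx": -0.0211,"ty": -0.0583,"twist": -0.2626,"jaw": 0},
    {"tx": -0.0271,"ty": -0.0603,"twist": -0.2865,"jaw": 0},
    {"tx": -0.0334,"ty": -0.0614,"twist": -0.3104,"jaw": 0},
    {"tx": -0.0398,"ty": -0.0615,"twist": -0.3342,"jaw": 0},
    {"tx": -0.0398,"ty": -0.0615,"twist": -0.3342,"jaw": 0},
    {"tx": -0.0398,"ty": -0.0615,"twist": -0.3342,"jaw": 0},
  ],
)

```text
t: 4.45
position: [0.5557, -0.3081, 0.1697]
eef_rot: [[0.823, 0.568, 0.006], [0.568, -0.823, -0.002], [0.003, 0.005, -1.0]]
contact_force: [5.8, -1.0, 2.0]
width: -0.0002
grip_force: 2.4
```

Run:
```python
from h import *
r=ctrl.read_camera("wrist"); np.savez("pics/w3.npz",**r)
cv2.imwrite("pics/w3.png",cv2.resize(r["frame"][:,:,::-1],(800,600),interpolation=cv2.INTER_CUBIC))
o=ctrl.observe();R=o["eef_rot"];d=o["position"]-[.5207,-.313,0];print(o["position"],(R.T@d).round(4),np.arctan2(R[1,0],R[0,0]),o["contact_force"],o["joint_positions"])
```

```text
[ 0.55552476 -0.30816697  0.16964174] [ 0.032   0.0167 -0.1695] 0.6041653912783445 [ 4.63026168 -0.02985696  3.94688297] [-0.68284768  0.63104648  1.48108152  0.00196461  1.02373687  0.2827742 ]
```

View pics/w3.png

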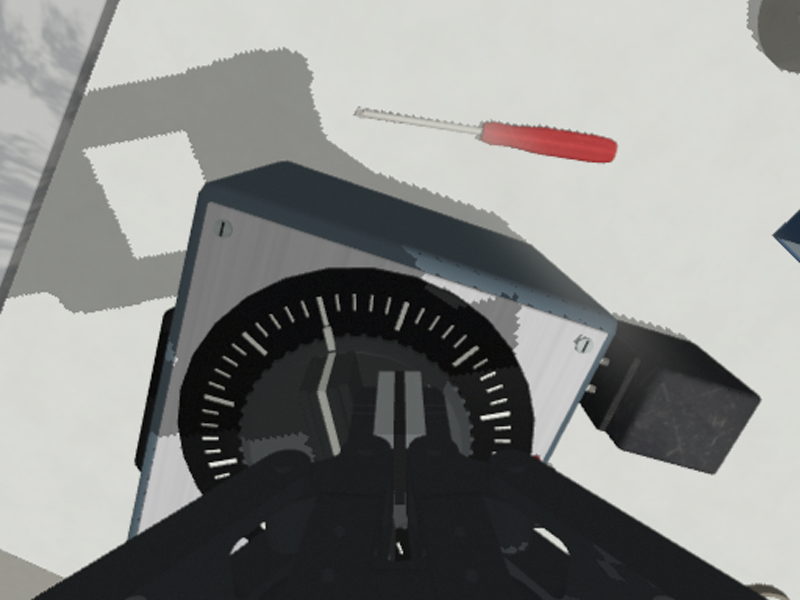

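The bar has turned with the finger; the index line now lies on a large tick at (325,330), slightly ahead of the tool. I'll continue to the zero stop.

Converted, -0.0491 m / 0.8 = -0.0614, -0.0482 m / 0.8 = -0.0603, -1.95 rad / 6.2832 = -0.3104.

Call:
inch_along(
  steps=[
    {"tx": 0.0025,"ty": -0.0059,"twist": -0.0239,"jaw": 0},
    {"tx": 0.004,"ty": -0.012,"twist": -0.0477,"jaw": 0},
    {"tx": 0.0048,"ty": -0.0183,"twist": -0.0716,"jaw": 0},
    {"tx": 0.0044,"ty": -0.0245,"twist": -0.0955,"jaw": 0},
    {"tx": 0.0031,"ty": -0.0308,"twist": -0.1194,"jaw": 0},
    {"tx": 0.001,"ty": -0.0368,"twist": -0.1432,"jaw": 0},
    {"tx": -0.002,"ty": -0.0423,"twist": -0.1671,"jaw": 0},
    {"tx": -0.0059,"ty": -0.0473,"twist": -0.191,"jaw": 0},
    {"tx": -0.0104,"ty": -0.0518,"twist": -0.2149,"jaw": 0},
    {"tx": -0.0155,"ty": -0.0554,"twist": -0.2387,"jaw": 0},
    {"tx": -0.0211,"ty": -0.0583,"twist": -0.2626,"jaw": 0},
    {"tx": -0.0271,"ty": -0.0603,"twist": -0.2865,"jaw": 0},
    {"tx": -0.0334,"ty": -0.0614,"twist": -0.3104,"jaw": 0},
    {"tx": -0.0334,"ty": -0.0614,"twist": -0.3104,"jaw": 0},
    {"tx": -0.0334,"ty": -0.0614,"twist": -0.3104,"jaw": 0},
  ],
)

```text
t: 6.0
position: [0.5026, -0.2814, 0.168]
eef_rot: [[-0.831, 0.556, -0.002], [0.556, 0.831, 0.002], [0.003, 0.001, -1.0]]
contact_force: [0.7, 1.4, 2.0]
width: 0.0002
grip_force: 1.3
```

Call:
inch_along(
  steps=[
    {"tx": 0.0013,"ty": -0.003,"twist": -0.0111,"jaw": 0},
    {"tx": 0.0025,"ty": -0.0059,"twist": -0.0239,"jaw": 0},
    {"tx": 0.0025,"ty": -0.0059,"twist": -0.0239,"jaw": 0},
  ],
)

```text
t: 6.3
position: [0.4988, -0.2836, 0.1681]
eef_rot: [[-0.906, 0.424, -0.001], [0.424, 0.906, 0.004], [0.002, 0.003, -1.0]]
contact_force: [2.7, 3.7, 2.1]
width: 0.0002
grip_force: 2.5
```

Run:
```python
from h import *
r=ctrl.read_camera("wrist"); np.savez("pics/w4.npz",**r)
cv2.imwrite("pics/w4.png",cv2.resize(r["frame"][:,:,::-1],(800,600),interpolation=cv2.INTER_CUBIC))
o=ctrl.observe();R=o["eef_rot"];d=o["position"]-[.5207,-.313,0];print(o["position"],(R.T@d).round(4),np.arctan2(R[1,0],R[0,0]),R.T@o["contact_force"],o["joint_positions"])
```

```text
[ 0.49882705 -0.28351525  0.16806621] [ 0.0327  0.0179 -0.1679] 2.7030482844656856 [ 0.16248591  4.83120684 -1.69159529] [-0.71250474  0.56460584  1.63704841  0.00245302  0.94285704 -1.84619762]
```

View pics/w4.png

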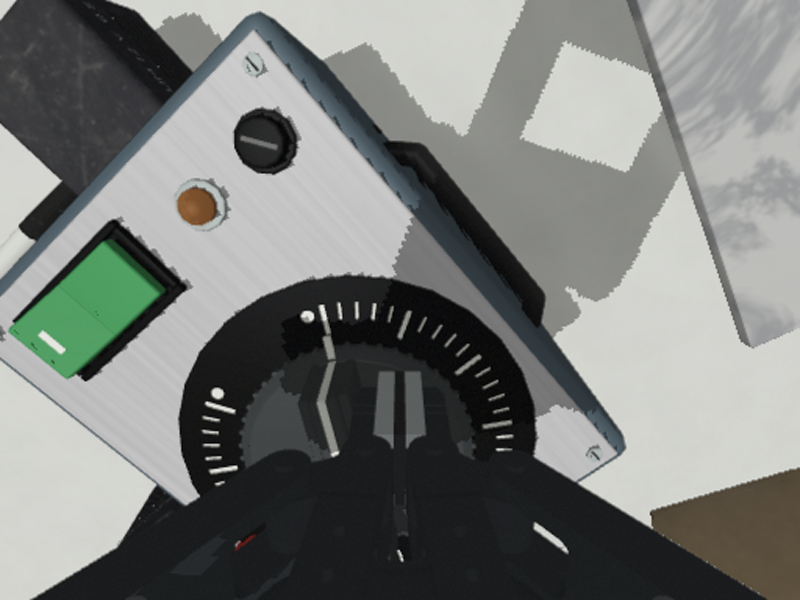

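The index line at (330,345) lies on the zero tick at (325,318). I'll press a little more to confirm it's on the hard stop.

Converted, -0.006 m / 0.8 = -0.0075, -0.003 m / 0.8 = -0.0038, -0.06 rad / 6.2832 = -0.0095.

Call:
inch_along(
  steps=[
    {"tx": 0.0013,"ty": -0.0038,"twist": -0.0048,"jaw": 0},
    {"tx": 0.0013,"ty": -0.0075,"twist": -0.0095,"jaw": 0},
    {"tx": 0.0013,"ty": -0.0075,"twist": -0.0095,"jaw": 0},
    {"tx": 0.0013,"ty": -0.0075,"twist": -0.0095,"jaw": 0},
  ],
)

```text
t: 6.75
position: [0.4975, -0.2843, 0.1681]
eef_rot: [[-0.929, 0.371, 0.003], [0.371, 0.928, 0.011], [0.001, 0.011, -1.0]]
contact_force: [10.3, 14.9, 3.3]
width: -0.0001
grip_force: 8.8
```

```bash
python3 -c "
from h import *
o=ctrl.observe();R=o['eef_rot'];d=o['position']-[.5207,-.313,0];print((R.T@d).round(4),np.arctan2(R[1,0],R[0,0]),R.T@o['contact_force'])"
```

```text
[ 0.0324  0.0199 -0.1679] 2.761275920688838 [-4.03859225 17.71097133 -3.07428196]
```

Force rose to 18 N with no further motion, so the dial is on its zero stop. Next I'll back off, lift, and go above the switch's on end with the tool lined up with the transformer.

Converted, -0.116 m / 0.8 = -0.145, -0.05 m / 0.8 = -0.0625, 2.486 rad / 6.2832 = 0.3957.

Call:
inch_along(
  steps=[
    {"ty": 0.0125,"jaw": 0},
    {"ty": 0.0125,"tz": -0.0563,"jaw": 0},
    {"tx": 0.0038,"ty": -0.0125,"tz": -0.0563,"twist": 0.0239,"jaw": 0},
    {"tx": 0.0075,"ty": -0.0375,"tz": -0.0563,"twist": 0.0477,"jaw": 0},
    {"tx": 0.0113,"ty": -0.0625,"tz": -0.0563,"twist": 0.0716,"jaw": 0},
    {"tx": 0.015,"ty": -0.0875,"tz": -0.0563,"twist": 0.0955,"jaw": 0},
    {"tx": 0.0188,"ty": -0.1125,"tz": -0.0563,"twist": 0.1194,"jaw": 0},
    {"tx": 0.0263,"ty": -0.145,"tz": -0.0563,"twist": 0.1432,"jaw": 0},
    {"tx": 0.0263,"ty": -0.145,"tz": -0.0563,"twist": 0.1671,"jaw": 0},
    {"tx": 0.0263,"ty": -0.145,"tz": -0.0563,"twist": 0.191,"jaw": 0},
    {"tx": 0.0263,"ty": -0.145,"tz": -0.0563,"twist": 0.2149,"jaw": 0},
    {"tx": 0.0263,"ty": -0.145,"tz": -0.0563,"twist": 0.2387,"jaw": 0},
    {"tx": 0.0263,"ty": -0.145,"tz": -0.0563,"twist": 0.2626,"jaw": 0},
    {"tx": 0.0263,"ty": -0.145,"tz": -0.0563,"twist": 0.2865,"jaw": 0},
    {"tx": 0.0263,"ty": -0.145,"tz": -0.0563,"twist": 0.3104,"jaw": 0},
    {"tx": 0.0263,"ty": -0.145,"tz": -0.0563,"twist": 0.3342,"jaw": 0},
    {"tx": 0.0263,"ty": -0.145,"tz": -0.0563,"twist": 0.3581,"jaw": 0},
    {"tx": 0.0263,"ty": -0.145,"tz": -0.0563,"twist": 0.382,"jaw": 0},
    {"tx": 0.0263,"ty": -0.145,"tz": -0.0563,"twist": 0.3957,"jaw": 0},
    {"tx": 0.0263,"ty": -0.145,"tz": -0.0563,"twist": 0.3957,"jaw": 0},
  ],
)

```text
t: 8.75
position: [0.4328, -0.3903, 0.2128]
eef_rot: [[0.961, 0.275, -0.002], [0.275, -0.961, 0.001], [-0.002, -0.001, -1.0]]
contact_force: [0.3, 1.2, 0.6]
width: -0.0003
grip_force: 0.0
```

Run:
```python
from h import *
r=ctrl.read_camera("wrist"); np.savez("pics/w5.npz",**r)
cv2.imwrite("pics/w5.png",cv2.resize(r["frame"][:,:,::-1],(800,600),interpolation=cv2.INTER_CUBIC))
o=ctrl.observe();R=o["eef_rot"];p=o["position"];print(p,np.arctan2(R[1,0],R[0,0]),R.T@([.4348,-.384,.147]-p))
```

```text
[ 0.43291022 -0.39030489  0.21287099] 0.2807900398537073 [ 0.00366152 -0.00545365  0.06587231]
```

View pics/w5.png

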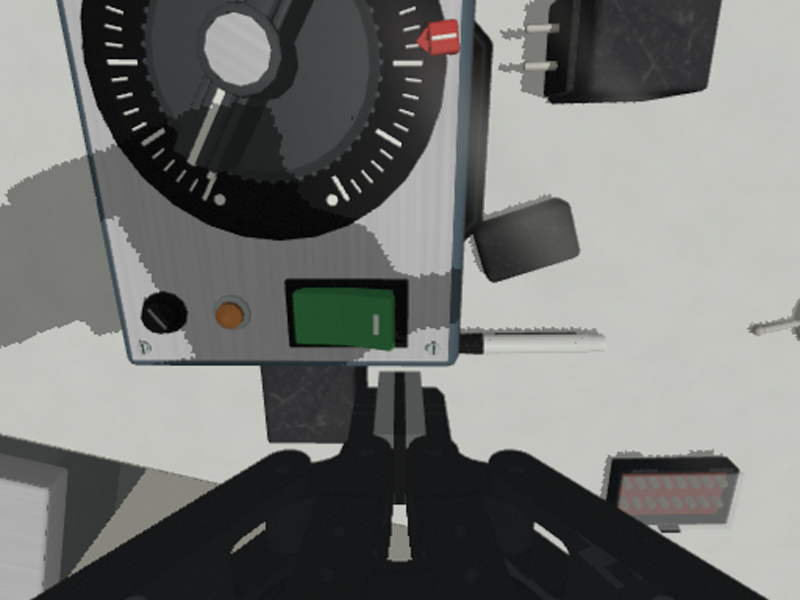

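The dial sits at zero, with its line at (207,165) on the zero tick. The rocker dash is at (376,324) and the tips are just beside and nearer the robot. I'll measure the dash from this view and the earlier ones.

Run:
```python
from h import *
w=dict(np.load("pics/w5.npz"));w1=dict(np.load("pics/w1.npz"));k=.64
P=[r["mtx"]@np.array(r["camera_from_world"])[:3] for r in(w1,w)]
X=cv2.triangulatePoints(*P,np.array([[568.],[174]])*k,np.array([[376.],[324]])*k);d=(X[:3]/X[3]).ravel();print("dash tri",d)
o=ctrl.observe();R=o["eef_rot"];p=o["position"]
q=plane(w,np.array((376,324))*k,.147);print(q,R.T@(q-p))
for pt in[(295,289),(392,291),(394,348),(294,343)]: print("rocker corner tool",R.T@(plane(w,np.array(pt)*k,.145)-p))
```

```text
dash tri [ 0.43736368 -0.37939316  0.15398308]
[ 0.43466691 -0.37993013  0.147     ] [ 0.00466146 -0.00940101  0.06587564]
rocker corner tool [ 0.01967684 -0.04307867  0.0678944 ]
rocker corner tool [ 0.01874974 -0.00255839  0.06784619]
rocker corner tool [-0.00748707 -0.00184867  0.06788458]
rocker corner tool [-0.00505601 -0.04527627  0.06793411]
```

Converted, 0.055 m / 0.8 = 0.0688, -0.007 m / 0.8 = -0.0088.

Call:
inch_along(
  steps=[
    {"tx": 0.0069,"ty": -0.0088,"jaw": 0},
    {"tx": 0.0069,"ty": -0.0088,"tz": 0.025,"jaw": 0},
    {"tx": 0.0069,"ty": -0.0088,"tz": 0.05,"jaw": 0},
    {"tx": 0.0069,"ty": -0.0088,"tz": 0.0588,"jaw": 0},
    {"tx": 0.0069,"ty": -0.0088,"tz": 0.0638,"jaw": 0},
    {"tx": 0.0069,"ty": -0.0088,"tz": 0.0688,"jaw": 0},
    {"tx": 0.0069,"ty": -0.0088,"tz": 0.0688,"jaw": 0},
    {"tx": 0.0069,"ty": -0.0088,"tz": 0.0688,"jaw": 0},
  ],
)

```text
t: 9.6
position: [0.4373, -0.3825, 0.1588]
eef_rot: [[0.961, 0.277, 0.001], [0.277, -0.961, -0.001], [0.001, 0.001, -1.0]]
contact_force: [-0.2, -1.1, -0.1]
width: 0.0003
grip_force: 0.4
```

Call:
inch_along(
  steps=[
    {"tz": 0.0025,"jaw": 0},
    {"tz": 0.005,"jaw": 0},
    {"tz": 0.005,"jaw": 0},
    {"tz": 0.005,"jaw": 0},
  ],
)

```text
t: 10.0
position: [0.4374, -0.3825, 0.1583]
eef_rot: [[0.961, 0.277, 0.002], [0.277, -0.961, -0.002], [0.001, 0.003, -1.0]]
contact_force: [-3.2, 4.2, 21.2]
width: 0.0001
grip_force: 10.4
```

The tip stopped at 21 N at the expected depth, so the rocker is fully down. I'll lift, turn back, and look before going down on the other side of the bar.

Converted, -0.06 m / 0.8 = -0.075, -0.0325 m / 0.8 = -0.0406, -2.612 rad / 6.2832 = -0.4157.

Call:
inch_along(
  steps=[
    {"tz": -0.0375,"jaw": 0},
    {"tz": -0.075,"jaw": 0},
    {"tx": 0.0125,"ty": -0.0075,"tz": -0.075,"twist": -0.0239,"jaw": 0},
    {"tx": 0.025,"ty": -0.015,"tz": -0.075,"twist": -0.0477,"jaw": 0},
    {"tx": 0.0375,"ty": -0.0225,"tz": -0.075,"twist": -0.0716,"jaw": 0},
    {"tx": 0.05,"ty": -0.03,"tz": -0.075,"twist": -0.0955,"jaw": 0},
    {"tx": 0.0625,"ty": -0.0375,"tz": -0.075,"twist": -0.1194,"jaw": 0},
    {"tx": 0.0725,"ty": -0.0406,"tz": -0.075,"twist": -0.1432,"jaw": 0},
    {"tx": 0.0725,"ty": -0.0406,"tz": -0.075,"twist": -0.1671,"jaw": 0},
    {"tx": 0.0725,"ty": -0.0406,"tz": -0.075,"twist": -0.191,"jaw": 0},
    {"tx": 0.0725,"ty": -0.0406,"tz": -0.075,"twist": -0.2149,"jaw": 0},
    {"tx": 0.0725,"ty": -0.0406,"tz": -0.075,"twist": -0.2387,"jaw": 0},
    {"tx": 0.0725,"ty": -0.0406,"tz": -0.075,"twist": -0.2626,"jaw": 0},
    {"tx": 0.0725,"ty": -0.0406,"tz": -0.075,"twist": -0.2865,"jaw": 0},
    {"tx": 0.0725,"ty": -0.0406,"tz": -0.075,"twist": -0.3104,"jaw": 0},
    {"tx": 0.0725,"ty": -0.0406,"tz": -0.075,"twist": -0.3342,"jaw": 0},
    {"tx": 0.0725,"ty": -0.0406,"tz": -0.075,"twist": -0.3581,"jaw": 0},
    {"tx": 0.0725,"ty": -0.0406,"tz": -0.075,"twist": -0.382,"jaw": 0},
    {"tx": 0.0725,"ty": -0.0406,"tz": -0.075,"twist": -0.4058,"jaw": 0},
    {"tx": 0.0725,"ty": -0.0406,"tz": -0.075,"twist": -0.4157,"jaw": 0},
  ],
)

```text
t: 12.0
position: [0.4836, -0.3344, 0.2143]
eef_rot: [[-0.97, 0.242, 0.0], [0.242, 0.97, 0.001], [0.0, 0.001, -1.0]]
contact_force: [0.0, 0.2, -0.5]
width: 0.0001
grip_force: 0.0
```

Call:
inch_along(
  steps=[
    {"jaw": 0},
    {"jaw": 0},
  ],
)

```text
t: 12.2
position: [0.4836, -0.3346, 0.2143]
eef_rot: [[-0.969, 0.248, -0.0], [0.248, 0.969, 0.0], [0.0, 0.0, -1.0]]
contact_force: [-0.2, 0.2, 0.1]
width: 0.0002
grip_force: 0.0
```

Run:
```python
from h import *
r=ctrl.read_camera("wrist"); np.savez("pics/w6.npz",**r)
cv2.imwrite("pics/w6.png",cv2.resize(r["frame"][:,:,::-1],(800,600),interpolation=cv2.INTER_CUBIC))
o=ctrl.observe();R=o["eef_rot"];p=o["position"];print(p,np.arctan2(R[1,0],R[0,0]),R.T@(p-[.5207,-.313,0]),o["joint_positions"])
```

```text
[ 0.48360359 -0.33470546  0.21430075] 2.891553538984653 [ 0.03058722 -0.03014492 -0.21430769] [-7.95387935e-01  5.18718915e-01  1.56225788e+00  2.53707447e-04
  1.06083345e+00 -2.11626901e+00]
```

View pics/w6.png

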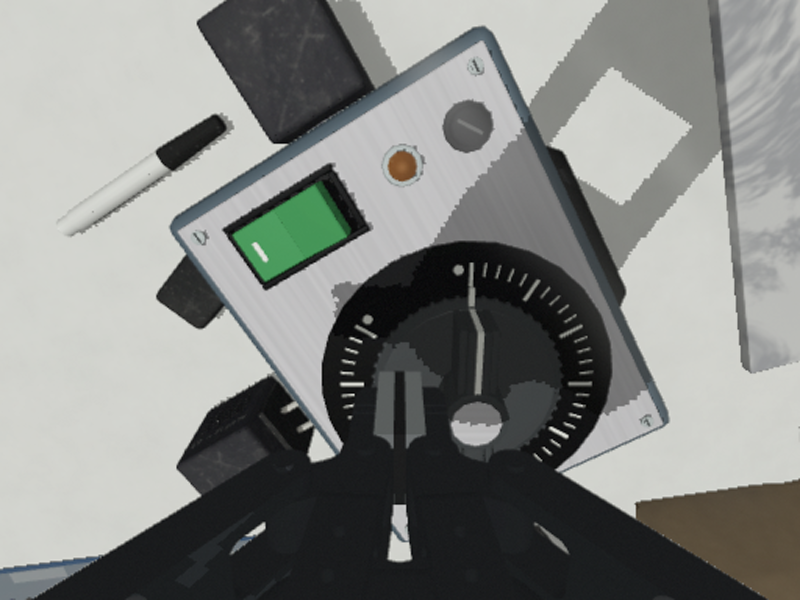

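The rocker's dash end is down, so it is on, and the index is still at zero. Now I'll lower on the anticlockwise side and sweep clockwise, stopping short of the marker.

Converted, 0.046 m / 0.8 = 0.0575, 0.02 m / 0.8 = 0.025.

Call:
inch_along(
  steps=[
    {"tz": 0.025,"jaw": 0},
    {"tz": 0.0575,"jaw": 0},
    {"ty": 0.005,"tz": 0.0575,"jaw": 0},
    {"ty": 0.0094,"tz": 0.0575,"jaw": 0},
    {"ty": 0.0094,"tz": 0.0575,"jaw": 0},
  ],
)

```text
t: 12.75
position: [0.4862, -0.3275, 0.1694]
eef_rot: [[-0.969, 0.246, 0.001], [0.246, 0.969, -0.001], [-0.001, -0.001, -1.0]]
contact_force: [-0.1, 0.1, -0.3]
width: 0.0002
grip_force: 0.0
```

Call:
inch_along(
  steps=[
    {"tx": 0.0038,"ty": 0.0059,"twist": 0.0239,"jaw": 0},
    {"tx": 0.0066,"ty": 0.0124,"twist": 0.0477,"jaw": 0},
    {"tx": 0.0085,"ty": 0.0191,"twist": 0.0716,"jaw": 0},
    {"tx": 0.0094,"ty": 0.0261,"twist": 0.0955,"jaw": 0},
    {"tx": 0.0091,"ty": 0.0331,"twist": 0.1194,"jaw": 0},
    {"tx": 0.0079,"ty": 0.04,"twist": 0.1432,"jaw": 0},
    {"tx": 0.0055,"ty": 0.0466,"twist": 0.1671,"jaw": 0},
    {"tx": 0.0023,"ty": 0.0529,"twist": 0.191,"jaw": 0},
    {"tx": -0.0019,"ty": 0.0585,"twist": 0.2149,"jaw": 0},
    {"tx": -0.0068,"ty": 0.0635,"twist": 0.2387,"jaw": 0},
    {"tx": -0.0124,"ty": 0.0678,"twist": 0.2626,"jaw": 0},
    {"tx": -0.0186,"ty": 0.071,"twist": 0.2865,"jaw": 0},
    {"tx": -0.0186,"ty": 0.071,"twist": 0.2865,"jaw": 0},
    {"tx": -0.0186,"ty": 0.071,"twist": 0.2865,"jaw": 0},
  ],
)

```text
t: 14.15
position: [0.5138, -0.2759, 0.1692]
eef_rot: [[0.457, 0.89, 0.0], [0.89, -0.457, -0.0], [-0.0, 0.0, -1.0]]
contact_force: [-1.9, 2.6, 1.3]
width: 0.0001
grip_force: 1.2
```

```bash
python3 -c "
from h import *
o=ctrl.observe();R=o['eef_rot'];d=o['position']-[.5207,-.313,0];print((R.T@d).round(4),np.arctan2(R[1,0],R[0,0]),R.T@o['contact_force'])
np.savez('pics/w7.npz',**ctrl.read_camera('wrist'))"
```

```text
[ 0.0299 -0.023  -0.1692] 1.0964547588789515 [ 1.4669467  -2.85961351 -1.25917903]
```

Careful with the scale: shifts go in shares of 0.8 m and turns go in shares of 2 pi rad. That gives: 0.0587 m / 0.8 = 0.0734, 0.0568 m / 0.8 = 0.071, 1.95 rad / 6.2832 = 0.3104.

Call:
inch_along(
  steps=[
    {"tx": 0.0038,"ty": 0.0059,"twist": 0.0239,"jaw": 0},
    {"tx": 0.0066,"ty": 0.0124,"twist": 0.0477,"jaw": 0},
    {"tx": 0.0085,"ty": 0.0191,"twist": 0.0716,"jaw": 0},
    {"tx": 0.0094,"ty": 0.0261,"twist": 0.0955,"jaw": 0},
    {"tx": 0.0091,"ty": 0.0331,"twist": 0.1194,"jaw": 0},
    {"tx": 0.0079,"ty": 0.04,"twist": 0.1432,"jaw": 0},
    {"tx": 0.0055,"ty": 0.0466,"twist": 0.1671,"jaw": 0},
    {"tx": 0.0023,"ty": 0.0529,"twist": 0.191,"jaw": 0},
    {"tx": -0.0019,"ty": 0.0585,"twist": 0.2149,"jaw": 0},
    {"tx": -0.0068,"ty": 0.0635,"twist": 0.2387,"jaw": 0},
    {"tx": -0.0124,"ty": 0.0678,"twist": 0.2626,"jaw": 0},
    {"tx": -0.0186,"ty": 0.071,"twist": 0.2865,"jaw": 0},
    {"tx": -0.0253,"ty": 0.0734,"twist": 0.3104,"jaw": 0},
    {"tx": -0.0253,"ty": 0.0734,"twist": 0.3104,"jaw": 0},
    {"tx": -0.0253,"ty": 0.0734,"twist": 0.3104,"jaw": 0},
  ],
)

```text
t: 15.7
position: [0.5572, -0.3218, 0.1685]
eef_rot: [[0.657, -0.754, 0.002], [-0.754, -0.657, -0.001], [0.002, -0.0, -1.0]]
contact_force: [2.3, 1.0, -1.2]
width: 0.0006
grip_force: 0.7
```

Create meas.py:
```python
# unwrap the dial: angle on the scale of the red clip, the index line and the white ticks
from h import *
C=np.array([.5207,-.313]);YAW=.275
def sample(r,z,rad,q):
    a=2.618-q+YAW
    X=np.array([proj(r,[C[0]+rad*np.cos(t),C[1]+rad*np.sin(t),z]) for t in a],np.float32)
    return cv2.remap(r["frame"],X[:,0].reshape(-1,1),X[:,1].reshape(-1,1),cv2.INTER_LINEAR)[:,0].astype(float)
def cen(v,q): v=np.clip(v,0,None);return (v*q).sum()/v.sum(),v.max()
def meas(r,lo=3.4,hi=4.8):
    q=np.arange(lo,hi,.004)
    for rad in(.060,.064,.068):
        f=sample(r,.137 if rad>.058 else .134,rad,q);print("red r",rad,cen(f[:,0]-f[:,1:].max(1)-60,q))
    for z,rad in((.166,.018),(.166,.025),(.166,.032),(.166,.037),(.150,.042),(.145,.045),(.137,.0475)):
        f=sample(r,z,rad,q);m=f.min(1);print("white z",z,"r",rad,cen(m-130,q),round(q[m.argmax()],3))
    m=sample(r,.134,.054,q).min(1);i=np.where((m[1:-1]>m[:-2])&(m[1:-1]>=m[2:])&(m[1:-1]>110))[0]+1
    print("ticks deg",[(round(float(np.degrees(q[j])),1),int(m[j])) for j in i])
```

Run:
```python
from meas import *
o=ctrl.observe();R=o['eef_rot'];d=o['position']-[.5207,-.313,0];print((R.T@d).round(4),np.arctan2(R[1,0],R[0,0]),R.T@o['contact_force'],o["t"])
r=ctrl.read_camera("wrist");np.savez("pics/w8.npz",**r);meas(r)
```

```text
[ 0.031  -0.0218 -0.1684] -0.8534871019205994 [ 0.73987411 -2.4060022   1.15766511] 15.7
red r 0.06 (np.float64(4.0464705882352945), np.float64(61.0))
red r 0.064 (np.float64(4.05857654889913), np.float64(61.0))
red r 0.068 (np.float64(4.058307082152976), np.float64(59.0))
white z 0.166 r 0.018 (np.float64(nan), np.float64(0.0)) 3.716
white z 0.166 r 0.025 (np.float64(nan), np.float64(0.0)) 3.732
white z 0.166 r 0.032 (np.float64(nan), np.float64(0.0)) 3.74
white z 0.166 r 0.037 (np.float64(3.7868571428571434), np.float64(3.0)) 3.784
white z 0.15 r 0.042 (np.float64(nan), np.float64(0.0)) 3.732
white z 0.145 r 0.045 (np.float64(3.747424042272127), np.float64(70.0)) 3.732
white z 0.137 r 0.0475 (np.float64(3.79975641025641), np.float64(61.0)) 3.764
ticks deg [(196.6, 182), (202.6, 188), (208.6, 200), (215.0, 182), (220.7, 177), (226.9, 174), (233.1, 170), (239.3, 197), (245.2, 162), (251.4, 162), (257.6, 157), (263.6, 171), (270.0, 196)]meas.py:8: RuntimeWarning: invalid value encountered in scalar divide
  def cen(v,q): v=np.clip(v,0,None);return (v*q).sum()/v.sum(),v.max()
```

Converted, 0.0081 m / 0.8 = 0.0101, 0.0046 m / 0.8 = 0.0058, 0.25 rad / 6.2832 = 0.0398.

Call:
inch_along(
  steps=[
    {"tx": 0.0038,"ty": 0.0059,"twist": 0.0239,"jaw": 0},
    {"tx": 0.0058,"ty": 0.0101,"twist": 0.0398,"jaw": 0},
    {"tx": 0.0058,"ty": 0.0101,"twist": 0.0398,"jaw": 0},
    {"tx": 0.0058,"ty": 0.0101,"twist": 0.0398,"jaw": 0},
  ],
)

```text
t: 16.15
position: [0.554, -0.3302, 0.1685]
eef_rot: [[0.45, -0.893, 0.001], [-0.893, -0.45, -0.001], [0.001, -0.0, -1.0]]
contact_force: [1.3, 1.2, -0.6]
width: -0.0004
grip_force: 0.8
```

Call:
inch_along(
  steps=[
    {"ty": -0.01,"jaw": 0},
    {"ty": -0.01,"tz": -0.0625,"jaw": 0},
    {"ty": -0.0313,"tz": -0.125,"jaw": 0},
    {"ty": -0.0313,"tz": -0.125,"jaw": 0},
    {"ty": -0.0313,"tz": -0.125,"jaw": 0},
  ],
)

```text
t: 16.65
position: [0.5773, -0.3191, 0.2706]
eef_rot: [[0.449, -0.893, 0.003], [-0.893, -0.449, -0.004], [0.005, -0.001, -1.0]]
contact_force: [-0.3, 0.3, 0.0]
width: 0.0002
grip_force: 0.0
```

```bash
python3 - 2>/dev/null <<'E'
from meas import *
r=ctrl.read_camera("wrist");np.savez("pics/w9.npz",**r);meas(r)
o=ctrl.observe();R=o['eef_rot'];d=o['position']-[.5207,-.313,0];print((R.T@d).round(4),np.arctan2(R[1,0],R[0,0]))
E
```

```text
red r 0.06 (np.float64(4.042661224489796), np.float64(50.0))
red r 0.064 (np.float64(4.050183750949127), np.float64(49.0))
red r 0.068 (np.float64(4.051480836236935), np.float64(45.0))
white z 0.166 r 0.018 (np.float64(3.975557163531115), np.float64(58.0)) 3.948
white z 0.166 r 0.025 (np.float64(3.9933774560496387), np.float64(58.0)) 3.976
white z 0.166 r 0.032 (np.float64(3.9959054726368164), np.float64(58.0)) 3.992
white z 0.166 r 0.037 (np.float64(4.001921259842519), np.float64(59.0)) 3.984
white z 0.15 r 0.042 (np.float64(nan), np.float64(0.0)) 3.968
white z 0.145 r 0.045 (np.float64(3.9794788732394366), np.float64(60.0)) 3.968
white z 0.137 r 0.0475 (np.float64(4.0135221238938055), np.float64(54.0)) 4.012
ticks deg [(196.4, 118), (202.8, 133), (208.6, 179), (214.7, 114), (220.7, 157), (227.1, 143), (232.6, 114), (239.0, 180), (245.0, 119), (251.0, 118), (257.1, 134), (263.6, 115), (269.5, 159)]
[ 0.03   -0.0468 -0.2685] -1.105501079074176
```

Converted, 0.047 m / 0.8 = 0.0588, -0.03 m / 0.8 = -0.0375.

Call:
inch_along(
  steps=[
    {"tx": -0.0188,"ty": 0.0313,"tz": -0.0063,"jaw": 0},
    {"tx": -0.0375,"ty": 0.0588,"tz": -0.0063,"jaw": 0},
    {"tx": -0.0375,"ty": 0.0588,"tz": -0.0063,"jaw": 0},
    {"tx": -0.0375,"ty": 0.0588,"tz": -0.0063,"jaw": 0},
  ],
)

```text
t: 17.1
position: [0.5196, -0.3127, 0.2718]
eef_rot: [[0.447, -0.895, -0.002], [-0.895, -0.447, 0.002], [-0.003, 0.001, -1.0]]
contact_force: [0.5, 0.6, 0.7]
width: 0.0003
grip_force: 0.0
```

```bash
python3 - 2>/dev/null <<'E'
from meas import *
r=ctrl.read_camera("wrist");np.savez("pics/w10.npz",**r);meas(r)
o=ctrl.observe();R=o['eef_rot'];d=o['position']-[.5207,-.313,0];print((R.T@d).round(4),np.arctan2(R[1,0],R[0,0]))
f=r["frame"][:,:,::-1];c=proj(r,[.5207,-.313,.15]).astype(int);print(c)
cv2.imwrite("pics/w10.png",cv2.resize(f[max(c[1]-110,0):c[1]+20,c[0]-65:c[0]+65],(600,600*0+600),interpolation=cv2.INTER_CUBIC))
E
```

```text
red r 0.06 (np.float64(4.0457428087986465), np.float64(55.0))
red r 0.064 (np.float64(4.051193063583816), np.float64(56.0))
red r 0.068 (np.float64(4.0476722632639355), np.float64(55.0))
white z 0.166 r 0.018 (np.float64(3.9605966724039017), np.float64(64.0)) 3.924
white z 0.166 r 0.025 (np.float64(3.980202020202021), np.float64(64.0)) 3.976
white z 0.166 r 0.032 (np.float64(3.9932334047109213), np.float64(64.0)) 3.984
white z 0.166 r 0.037 (np.float64(3.997160621761658), np.float64(65.0)) 3.984
white z 0.15 r 0.042 (np.float64(nan), np.float64(0.0)) 4.02
white z 0.145 r 0.045 (np.float64(4.002811352253756), np.float64(65.0)) 4.004
white z 0.137 r 0.0475 (np.float64(4.002913043478261), np.float64(61.0)) 4.0
ticks deg [(196.4, 136), (202.6, 167), (208.6, 189), (214.7, 116), (220.5, 132), (226.7, 142), (232.6, 166), (238.8, 185), (245.2, 152), (251.0, 170), (256.9, 132), (263.1, 151), (269.3, 174)]
[-0.0006  0.0005 -0.2722] -1.1073200753430779
[253 186]
```

Fitting out the centre offset puts the index at 4.029 and the marker at 4.067, so about 0.04 rad remains. I'll go back down with clearance and nudge.

Converted, 0.105 m / 0.8 = 0.1313, 0.04 m / 0.8 = 0.05, 0.038 rad / 6.2832 = 0.006.

Call:
inch_along(
  steps=[
    {"tx": 0.0375,"ty": -0.04,"jaw": 0},
    {"tx": 0.0375,"ty": -0.04,"tz": 0.05,"jaw": 0},
    {"tx": 0.0375,"ty": -0.04,"tz": 0.1,"jaw": 0},
    {"tx": 0.0375,"ty": -0.04,"tz": 0.1313,"jaw": 0},
    {"tx": 0.0375,"ty": -0.04,"tz": 0.1313,"jaw": 0},
    {"tx": 0.0375,"ty": -0.0338,"tz": 0.1313,"twist": 0.0032,"jaw": 0},
    {"tx": 0.0381,"ty": -0.03,"tz": 0.1313,"twist": 0.0048,"jaw": 0},
    {"tx": 0.0386,"ty": -0.0261,"tz": 0.1313,"twist": 0.006,"jaw": 0},
    {"tx": 0.0386,"ty": -0.0261,"tz": 0.1313,"twist": 0.006,"jaw": 0},
    {"tx": 0.0386,"ty": -0.0261,"tz": 0.1313,"twist": 0.006,"jaw": 0},
  ],
)

```text
t: 18.15
position: [0.5538, -0.332, 0.1699]
eef_rot: [[0.413, -0.911, 0.003], [-0.911, -0.413, -0.002], [0.003, -0.002, -1.0]]
contact_force: [1.6, 0.0, 1.5]
width: 0.0
grip_force: 0.8
```

Call:
inch_along(
  steps=[
    {"ty": -0.0125,"jaw": 0},
    {"ty": -0.0125,"tz": -0.0625,"jaw": 0},
    {"tx": -0.0188,"tz": -0.1313,"jaw": 0},
    {"tx": -0.0375,"ty": 0.0263,"tz": -0.1313,"jaw": 0},
    {"tx": -0.0375,"ty": 0.0263,"tz": -0.1313,"jaw": 0},
    {"tx": -0.0375,"ty": 0.0263,"tz": -0.1313,"jaw": 0},
  ],
)

```text
t: 18.75
position: [0.5216, -0.3121, 0.2736]
eef_rot: [[0.413, -0.911, 0.0], [-0.911, -0.413, -0.0], [0.0, -0.0, -1.0]]
contact_force: [-0.0, 0.5, -0.1]
width: 0.0003
grip_force: 0.0
```

Add to meas.py:
```python
def fit(r):
    q=np.arange(3.7,4.4,.003);rw=[(.166,.018),(.166,.025),(.166,.032),(.166,.037),(.145,.045),(.137,.0475)]
    y=[cen(sample(r,z,a,q).min(1)-130,q)[0] for z,a in rw];A=np.array([[1,1/a] for _,a in rw])
    q0,e=np.linalg.lstsq(A,np.array(y),rcond=None)[0]
    m=[]
    for a in(.061,.064,.068): f=sample(r,.137,a,q);m.append(cen(f[:,0]-f[:,1:].max(1)-60,q)[0]-e/a)
    print("index",q0,"marker",np.round(m,4),"e",e)
```

Run:
```python
from meas import *
fit(dict(np.load("pics/w10.npz")))
r=ctrl.read_camera("wrist");np.savez("pics/w11.npz",**r);fit(r)
```

```text
index 4.03088793016095 marker [4.0656 4.0707 4.0662] e -0.0012618415356232982
index 4.047706736733991 marker [4.0613 4.068  4.0677] e -0.001074692085674893
```

Converted, 0.105 m / 0.8 = 0.1313, 0.03 m / 0.8 = 0.0375, 0.02 rad / 6.2832 = 0.0032.

Call:
inch_along(
  steps=[
    {"tx": 0.0375,"ty": -0.0388,"jaw": 0},
    {"tx": 0.0375,"ty": -0.0388,"tz": 0.05,"jaw": 0},
    {"tx": 0.0375,"ty": -0.0388,"tz": 0.1,"jaw": 0},
    {"tx": 0.0375,"ty": -0.0388,"tz": 0.1313,"jaw": 0},
    {"tx": 0.0375,"ty": -0.0388,"tz": 0.1313,"jaw": 0},
    {"tx": 0.0375,"ty": -0.0313,"tz": 0.1313,"twist": 0.0016,"jaw": 0},
    {"tx": 0.0378,"ty": -0.0275,"tz": 0.1313,"twist": 0.0024,"jaw": 0},
    {"tx": 0.038,"ty": -0.0255,"tz": 0.1313,"twist": 0.0032,"jaw": 0},
    {"tx": 0.038,"ty": -0.0255,"tz": 0.1313,"twist": 0.0032,"jaw": 0},
    {"tx": 0.038,"ty": -0.0255,"tz": 0.1313,"twist": 0.0032,"jaw": 0},
  ],
)

```text
t: 19.8
position: [0.5536, -0.3327, 0.17]
eef_rot: [[0.394, -0.919, 0.003], [-0.919, -0.394, -0.003], [0.004, -0.002, -1.0]]
contact_force: [1.5, 0.4, 0.9]
width: 0.0
grip_force: 1.0
```

Call:
inch_along(
  steps=[
    {"ty": -0.0125,"jaw": 0},
    {"ty": -0.0125,"tz": -0.0625,"jaw": 0},
    {"tx": -0.0188,"tz": -0.1313,"jaw": 0},
    {"tx": -0.0375,"ty": 0.0263,"tz": -0.1313,"jaw": 0},
    {"tx": -0.0375,"ty": 0.0263,"tz": -0.1313,"jaw": 0},
    {"tx": -0.0375,"ty": 0.0263,"tz": -0.1313,"jaw": 0},
  ],
)

```text
t: 20.4
position: [0.5215, -0.3121, 0.2736]
eef_rot: [[0.395, -0.919, 0.0], [-0.919, -0.395, -0.0], [0.0, -0.0, -1.0]]
contact_force: [0.5, -0.0, -0.6]
width: -0.0002
grip_force: 0.0
```

Run:
```python
from meas import *
r=ctrl.read_camera("wrist");np.savez("pics/w12.npz",**r);fit(r)
c=proj(r,[.5207,-.313,.15]).astype(int)
cv2.imwrite("pics/w12.png",cv2.resize(r["frame"][:,:,::-1][max(c[1]-110,0):c[1]+90,c[0]-100:c[0]+160],(780,600),interpolation=cv2.INTER_CUBIC))
```

```text
index 4.057424480706706 marker [4.0642 4.0675 4.0664] e -0.001142994847303396
```

View pics/w12.png

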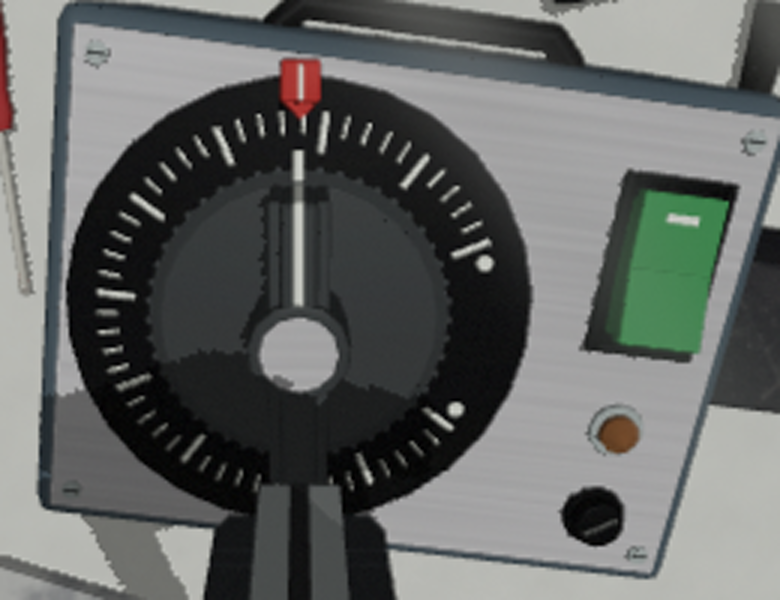

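The line at (298,150) points at the marker tip at (301,115), about 0.5 degrees off. The marker has not moved, the switch is on and the arm is clear.

```bash
python3 -c "
from workcell import ctrl
print(ctrl.finish_job())"
```

```text
the job is handed in; nothing more can be done
None
```

I turned the dial back to its zero stop, pressed the green switch on, then turned the dial up to the red marker, stopping about 0.5° short and never running past it; handed in at about 20 s, result not reported.

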